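# Proof-pull a newly glued box knob with a spring gauge and keep the load on

## Task

Proof-pull the knob freshly glued on the small walnut box, using the spring gauge hooked to it: take the gauge's blue T-bar and draw it out until the black pointer stands within the width of the yellow clip, rest there for about two seconds, then draw on until the pointer stands within the width of the red clip and keep it there. Finish while still holding the bar at the red clip against the spring with the fingers; do not overshoot the red clip or let the bar snap back at any time. Leave both clips and everything else on the bench where they are.

Things in the scene. Friction and masses are not known exactly. Their poses are not given: they have to be found in the camera images.
- gauge: plywood test board 520 x 190 x 18 mm, fixed on the bench, carrying the gauge. Origin on its underside (bench level), straight below the bar's rest position; own x points from the bar towards the walnut box, so the bar is pulled along own -x; own z up. Board: own x -200..+320, y -95..+95 mm. A low scale rail runs along x -188..+48, y -57..-71 mm, top 34 mm above the bench.
- spring_case (a point): middle of the gauge's aluminium spring case, a tube 32 mm across and 120 mm long lying along the board's x (x +55..+175 mm), its top 54 mm above the bench; fixed to the board and hooked to the brass knob of the small walnut box, which is also fixed to the board (own x +220..+310, y -65..+65 mm, top 103 mm above the bench)
- bar_centre (a point): centre of the blue T-bar, 80 mm above the bench: a block 20 mm thick along the pull, 64 mm long across it, 24 mm high. At rest 45 mm clear before the spring case; other side free. Below it only an upright 30 mm wide, 10 mm thick, a carriage (top 39 mm) and a rod (top 44 mm). Take it from above, a finger on either side along the pull, or across its length.
- pull_bar (a joint): how far the bar is pulled out, m: 0 at rest (fully in), range 0 to 0.16. The spring returns it: about 4 N to start it, plus 50 N per metre (about 9 to 11 N at the red clip), slight friction.
- pointer_tip (a point): end of the black pointer, a bar 4 mm wide that moves with the blue bar and reaches over the scale rail; at own x of the bar centre, 68 mm to the board's -y side, 52 mm above the bench
- yellow_clip (a joint): place of the yellow clip on the scale rail, m, in the same measure as pull_bar: the pointer is at the clip's middle when pull_bar equals this. The clip stays where it is unless pushed.
- red_clip (a joint): place of the red clip on the scale rail, m, same measure as pull_bar. The clip stays where it is unless pushed.
- yellow_mark (a point): middle of the yellow clip's top, 47 mm above the bench; the clip is 16 mm wide along the pull (so 8 mm either side), 30 mm across it; the pointer passes 4 mm above it
- red_mark (a point): middle of the red clip's top, 47 mm above the bench; the clip is 16 mm wide along the pull (so 8 mm either side), 30 mm across it; the pointer passes 4 mm above it
- tin_mid (a point): red-labelled round paint tin standing near the boxed end of the board, 74 mm across, 100 mm high; point half-way up
- offcut_mid (a point): walnut offcut block 70 x 45 x 30 mm high beside the board; point at its centre
- brush_grip (a point): paint brush lying flat on the bench beside the scale-rail side of the board; point on its handle
- driver_grip (a point): screwdriver with red handle lying on the bench to the right; point on its handle
- case_mid (a point): flat walnut presentation case 150 x 220 x 45 mm high, lying at the far right; point at its centre
- glue_mid (a point): white glue bottle 56 mm across, 140 mm high, standing at the right; point half-way up
- hammer_grip (a point): hammer lying at the left; point on its handle

How it is judged (in metres and radians):
On the way, in this order (a step that is already met when the one before it is completed fails the run):
1. the fingers hold the bar with the pointer within the yellow clip's width, at rest, for a second (x of pointer_tip in the frame of yellow_mark between -0.008 and 0.008 m and contact force between the fingers and gauge above 2 N and velocity of joint pull_bar between -0.02 and 0.02 m/s), for 1 s.
2. the fingers hold the bar with the pointer within the red clip's width (x of pointer_tip in the frame of red_mark between -0.008 and 0.008 m and contact force between the fingers and gauge above 2 N and velocity of joint pull_bar between -0.02 and 0.02 m/s), for 0.3 s.
At the end, for the whole second after the job is handed in: The fingers still hold the bar (over 2 N on it) against its spring with the pointer within the red clip's width (8 mm either side of its middle) and still (under 20 mm/s); the clips are within 4 mm and the other things within 25 mm of where they began (all of step 2 and distance of each of tin_mid, offcut_mid, brush_grip, driver_grip, case_mid, glue_mid, hammer_grip from where it was at the start of the episode below 0.025 m and distance of each of yellow_mark, red_mark from where it was at the start of the episode below 0.004 m); the arm keeps its last pose, push and grip.
It fails at once if the pointer is pulled past the red clip (more than 11 mm beyond its middle) (x of pointer_tip in the frame of red_mark below -0.011 m).
It fails at once if the bar snaps back (returns faster than 0.25 m/s) (velocity of joint pull_bar below -0.25 m/s).
It fails at once if a clip is pushed along the rail (over 4 mm) (distance of any of yellow_mark, red_mark from where it was at the start of the episode above 0.004 m).
It fails at once if another thing on the bench is moved (over 25 mm) (distance of any of tin_mid, offcut_mid, brush_grip, driver_grip, case_mid, glue_mid, hammer_grip from where it was at the start of the episode above 0.025 m).
It also fails if it takes over 48 s, if anything falls off the work surface, if the arm or the gripper's body presses on something with over 40 N, if the wrist force passes 120 N, or if a joint passes its speed limit or range.

## Robot

A 6-joint arm with a two-finger parallel gripper is mounted at the origin on the work surface. World frame = base frame: x ahead of the robot, y to its left, z up, the work surface at z = 0. Lengths are in mm, angles in rad, forces in N, time in s.
With the tool pointing down it reaches from about 400 to 925 mm from the base axis. Payload 12.5 kg.
Tool frame: the origin (TCP) lies on the front face of the gripper's body, between the roots of the fingers; the fingertips stand 78 mm ahead of it and the grasp point (between the pads) lies 59 mm ahead of it (env.nose_length is the distance from the TCP to the fingertips, in mm); z points along the fingers, y is the line along which they close (so a half turn about z gives the same grasp; the last joint's range is limited). The gripper opens to 95 mm and grips with 3 to 60 N. Pads are 20 mm wide; open, the fingers measure 119 mm over their backs; the gripper's body (75 mm by 180 mm) begins 59 mm behind the grasp point.
Start: joints at [-1.265, 0.491, 1.559, -0, 1.092, -0.106], TCP at [250.184, -572.753, 292.261] pointing down, gripper open.
Joint ranges: [-3.1, 3.1], [-0.84, 2.19], [0.05, 2.79], [-1.13, 4.28], [0.06, 2.93], [-2.69, 2.69]. Speed limits (rad/s): [2.22, 2.22, 2.79, 3.14, 3.14, 3.14].

## Interface

Orientations are given as [roll, pitch, yaw] about the fixed x, y, z axes, in that order (R = Rz(yaw) Ry(pitch) Rx(roll)).
In Python, from cell import env gives the robot as it stands.
- The arm moves only by the tool jog_arm, never from a script. Its argument "motion" is a list of rows, each a list of 7 numbers: the turn, a rotation vector about the tool's x, y, z in degrees, then the shift along the tool's x, y, z in mm, then the finger opening in mm, from 0 to 95.1. In form: [[wx, wy, wz, x, y, z, hand], ...]. A call has 1 to 10 rows; each row shifts and turns the commanded pose from where the row before left it, along the tool's axes as they then stand; what a row does not reach is not made up. A row lasts 1/8 s, in which the tool goes at most 62.5 mm and 10.7 degrees, less where a joint would pass 70% of its speed; a pose out of reach is approached as far as the arm can. A call is refused whole if a number of a shift passes 62.5 or a number of a turn 10.7, either way. A call with a gripper value outside its range is refused whole. The fingers move at their own pace and stop on an object; the grip force is fixed at half the most. Time passes only in rows, so rows that do not move let the fingers close. It gives the time, the measured TCP pose, the force, the opening and the grip force at its end, in the units of the state.
- env.state(): the state, without advancing time (a new reading comes with each control period).
- env.read_camera(name): name is "scene" or "top" or "wrist"; returns a dict with "color" (384x512x3 uint8, red, green, blue), "z_map" (384x512 float32, mm along the optical axis (not along the pixel's ray), 0 where there is no reading), "camera_matrix" (3x3 intrinsics, pixels), "world_to_cam" (4x4, takes a point from world to camera coordinates). Camera axes: x right, y up, looking along -z (the intrinsics and any distortion apply to the point x, -y, -z); pixel columns grow to the right and rows downward; lengths in mm; the calibration is good to about 2 mm. The wrist camera is an equidistant fisheye: a pixel r from the principal point sees the ray r / f radians off the axis. A picture is of the moment at which its call begins.
- env.job_done(): hands the job in; it is judged then, once.
Trained networks look in the newest picture that a camera, given by its name, has taken for a name from the list of things; names that differ only in an ending like _2 or _b are one class to them, and where a whole thing is asked for, a point or a joint stands for the part that bears it (a point fixed in the world has none). Each returns a list of dicts, best first, with "score" (0 to 1); they miss things now and then, are a little off and sometimes report something else, mostly with a low value. They report only what shows in the picture. A call takes as long as a camera call.
- env.recognise(camera, thing): "location" ([column, row] in pixels, amid what is visible of it).
The state is a dict: "t": time; "joints": joint angles; "qvel": joint speeds; "tau": joint torques, N m; "eef_pos": TCP position; "tcp_rot": TCP orientation; "ft_force": force on the tool from outside, world axes, zero at the start; "moment": the same for the moment, N m; "opening": opening from 0.0 (shut) to 1.0 (fully open); "grip_force": force on a finger pad.
Only numpy, scipy, OpenCV 4.12 (cv2) and the standard library are available. Lean on these libraries where they do the work, as an engineer would, in place of code of your own. Each camera call takes 0.05 s, during which the arm holds its last target. There are 200 camera calls.

## Working session

There is one attempt and no reset: what is moved stays moved. The work goes in short steps, Python scripts to look and compute and a tool call to move; the robot and the scene stay as the last step left them, time stands still between calls to the robot, and variables do not carry over. Pictures are saved under pics/ and viewed, at most 10 in all, crops included, and the job is handed in when it is done.

Besides the shell and the picture viewer there is one more tool, called after ">>>" by a JSON object that holds its "api" and its "payload". jog_arm: Moves the arm, as the interface text tells. Its arguments: {"type":"object","properties":{"motion":{"type":"array"}},"required":["motion"]}

```bash
mkdir -p pics
cat > h.py <<'E'
from cell import env
import numpy as np, cv2
def px2w(c,u,v,z=None,h=None):
    K=c["camera_matrix"];T=np.linalg.inv(c["world_to_cam"])
    d=np.array([(u-K[0,2])/K[0,0],-(v-K[1,2])/K[1,1],-1.0])
    R=T[:3,:3];o=T[:3,3]
    if h is not None:
        w=R@d; return o+w*(h-o[2])/w[2]
    return o+R@(d*z)
def save(c,name): cv2.imwrite("pics/"+name,cv2.cvtColor(c["color"],cv2.COLOR_RGB2BGR))
E
python3 - <<'E'
from h import *
s=env.state();print(s["eef_pos"],s["tcp_rot"],s["opening"])
H=dict(bar_centre=92,pointer_tip=52,yellow_mark=47,red_mark=47,spring_case=54)
ims=[]
for n in("top","scene"):
    c=env.read_camera(n);ims.append(c["color"])
    for t,h in H.items():
        for r in env.recognise(n,t)[:2]:
            u,v=r["location"];z=c["z_map"][int(v),int(u)]
            print(n,t,round(r["score"],2),np.round([u,v]),np.round(px2w(c,u,v,h=h)),np.round(px2w(c,u,v,z=z)))
im=cv2.cvtColor(ims[0],cv2.COLOR_RGB2BGR)
cv2.imwrite("pics/a.png",cv2.resize(im,(768,576)))
cv2.imwrite("pics/b.png",cv2.cvtColor(ims[1],cv2.COLOR_RGB2BGR))
E
```

```text
[ 250.12665938 -572.59454078  291.6654895 ] [-3.14049213e+00 -1.06550043e-04  4.11805894e-01] 0.999152509841842
top bar_centre 0.69 [250. 196.] [522.  44.  92.] [522.  44.  90.]
top pointer_tip 0.64 [250. 197.] [521.  46.  52.] [519.  45.  91.]
top pointer_tip 0.56 [269. 173.] [603. -19.  52.] [604. -19.  48.]
top yellow_mark 0.54 [270. 176.] [594. -23.  47.] [593. -23.  49.]
top red_mark 0.52 [287. 174.] [598. -80.  47.] [598. -80.  49.]
top spring_case 0.73 [235. 198.] [518.  95.  54.] [518.  95.  53.]
scene bar_centre 0.66 [272. 196.] [555.  61.  92.] [510.  48.  37.]
scene pointer_tip 0.68 [268. 198.] [533.  34.  52.] [558.  42.  83.]
scene red_mark 0.68 [270. 195.] [514.  39.  47.] [539.  46.  78.]
scene spring_case 0.86 [286. 204.] [548. 117.  54.] [536. 114.  39.]
```

View pics/a.png

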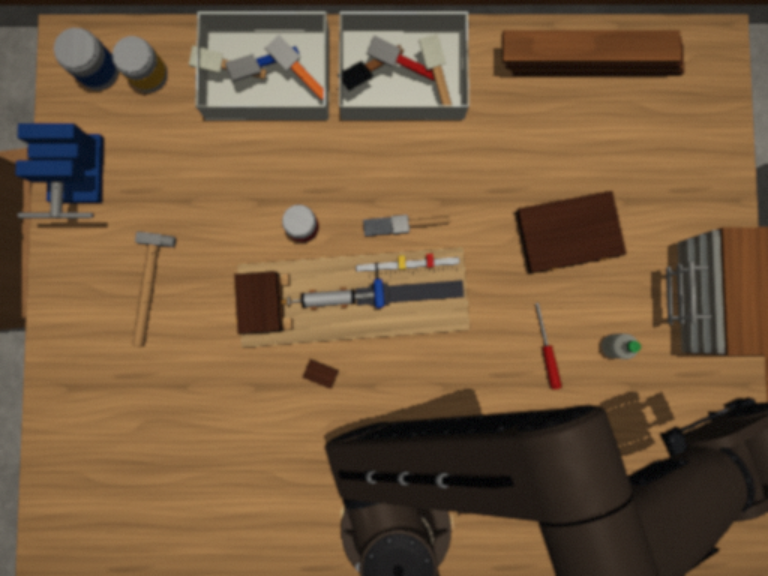

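View pics/b.png

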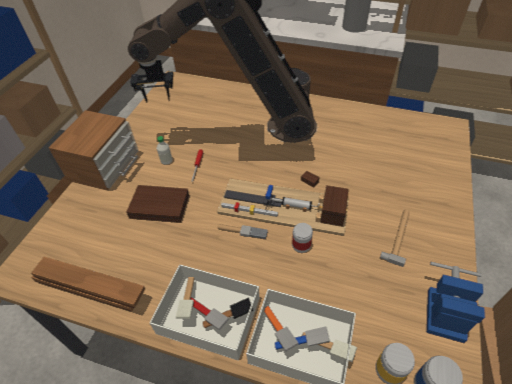

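The top view (768x576) shows the blue bar at (378,293), the yellow clip at (402,262), the red clip at (430,260) and the walnut box at left (258,302). The pull is therefore roughly along world -y. The network points agree with this for bar_centre, yellow_mark, red_mark and spring_case in the top view, but not in the scene view. Next I'll refine by colour.

```bash
cat >> h.py <<'E'
def seg(c,name,box=None):
    h=cv2.cvtColor(c["color"],cv2.COLOR_RGB2HSV);H,S,V=[h[...,i].astype(int) for i in range(3)]
    m={"y":(H>20)&(H<35)&(S>150)&(V>130),"r":((H<6)|(H>174))&(S>150)&(V>90),"b":(H>105)&(H<125)&(S>130)&(V>50)}[name]
    if box: k=np.zeros_like(m);k[box[1]:box[3],box[0]:box[2]]=1;m=m&k
    v,u=np.nonzero(m);return u,v
E
python3 - <<'E'
from h import *
c=env.read_camera("top")
for n,b,h in(("y",(260,168,276,182),47),("r",(280,166,294,182),47),("b",(244,184,262,208),92)):
    u,v=seg(c,n,b)
    print(n,len(u),u.mean(),v.mean(),np.round(px2w(c,u.mean(),v.mean(),h=h),1),np.round(np.median(c["z_map"][v,u]),1))
# board outline: points with height 10..25
K=c["camera_matrix"];V,U=np.mgrid[150:240,145:325]
P=np.array([px2w(c,u,v,z=c["z_map"][v,u]) for u,v in zip(U.ravel(),V.ravel())])
b=P[(P[:,2]>12)]
r=cv2.minAreaRect(b[(b[:,2]<26)&(b[:,0]>400)&(b[:,0]<640)&(b[:,1]<330)&(b[:,1]>-170)][:,:2].astype(np.float32));print(r)
case=P[(P[:,2]>45)&(P[:,2]<60)&(P[:,0]>490)&(P[:,0]<545)&(P[:,1]>90)&(P[:,1]<220)];print(len(case),np.polyfit(case[:,1],case[:,0],1))
rail=P[(P[:,2]>30)&(P[:,2]<55)&(P[:,0]>575)&(P[:,0]<615)];print(len(rail),np.polyfit(rail[:,1],rail[:,0],1),rail[:,1].min(),rail[:,1].max())
print(np.round(env.read_camera("wrist")["world_to_cam"],3),env.state()["eef_pos"])
E
```

```text
y 41 267.4146341463415 174.29268292682926 [599.2 -13.3  47. ] 1546.3
r 35 286.3142857142857 173.22857142857143 [602.6 -77.1  47. ] 1546.2
b 106 252.17924528301887 195.28301886792454 [525.3  37.9  92. ] 1495.6
((531.8222045898438, 87.54826354980469), (207.00588989257812, 499.31915283203125), 4.233564376831055)
298 [-5.21029798e-02  5.25801857e+02]
305 [-7.45091908e-02  5.94394439e+02] -141.73872586144114 263.00306573729176
[[ 4.01000e-01 -9.16000e-01  0.00000e+00 -6.25385e+02]
 [ 8.78000e-01  3.84000e-01 -2.86000e-01  3.23820e+01]
 [ 2.62000e-01  1.15000e-01  9.58000e-01 -3.91313e+02]
 [ 0.00000e+00  0.00000e+00  0.00000e+00  1.00000e+00]] [ 250.19401632 -572.74328393  292.29021767]
```

>>> {"api": "jog_arm", "payload": {"motion": [[0,0,10,0,0,0,70],[0,0,9.5,0,0,0,70]]}}

```text
t: 0.95
eef_pos: [250.2, -572.7, 292.3]
tcp_rot: [3.142, -0.0, 0.066]
ft_force: [-0.5, -0.3, -0.2]
opening: 0.849
grip_force: 0.0
```

>>> {"api": "jog_arm", "payload": {"motion": [[0,0,0,26,-49,0,50],[0,0,0,26,-49,0,50],[0,0,0,26,-49,0,50],[0,0,0,26,-49,0,50],[0,0,0,26,-49,0,50],[0,0,0,26,-49,0,50],[0,0,0,26,-49,10,50],[0,0,0,26,-49,10,50],[0,0,0,26,-49,10,50],[0,0,0,26,-49,10,50]]}}

```text
t: 2.2
eef_pos: [475.1, -63.7, 252.2]
tcp_rot: [3.141, -0.001, 0.071]
ft_force: [0.7, 0.1, 0.4]
opening: 0.521
grip_force: 0.0
```

>>> {"api": "jog_arm", "payload": {"motion": [[0,0,0,26,-50,5,50],[0,0,0,26,-50,5,50],[0,0,0,0,0,0,50],[0,0,0,0,0,0,50]]}}

```text
t: 2.7
eef_pos: [519.1, 38.0, 242.2]
tcp_rot: [3.141, 0.0, 0.072]
ft_force: [-0.9, -0.2, 0.0]
opening: 0.528
grip_force: 0.0
```

```bash
cat >> h.py <<'E'
def fish(c,u,v,h):
    K=c["camera_matrix"];T=np.linalg.inv(c["world_to_cam"])
    a=(u-K[0,2])/K[0,0];b=(v-K[1,2])/K[1,1];r=np.hypot(a,b)+1e-9
    d=np.array([a/r*np.sin(r),-b/r*np.sin(r),-np.cos(r)]);w=T[:3,:3]@d
    return T[:3,3]+w*(h-T[2,3])/w[2]
E
python3 - <<'E'
from h import *
c=env.read_camera("wrist");save(c,"w1.png");s=env.state();print(s["eef_pos"],s["tcp_rot"])
print(np.linalg.inv(c["world_to_cam"])[:3,3],c["camera_matrix"])
for t,h in dict(bar_centre=92,pointer_tip=52,yellow_mark=47,red_mark=47).items():
    for r in env.recognise("wrist",t)[:2]:
        u,v=r["location"];print(t,round(r["score"],2),np.round([u,v]),np.round(fish(c,u,v,h)))
E
```

```text
[518.99443068  37.40488814 242.27552899] [3.14139021e+00 1.13083748e-04 7.10902118e-02]
[600.22818351  43.80692579 334.33656254] [[297.31863964   0.         251.3353364 ]
 [  0.         297.31863964 188.54688022]
 [  0.           0.           1.        ]]
bar_centre 0.89 [255. 178.] [538.  36.  92.]
pointer_tip 0.57 [252. 176.] [529.  38.  52.]
yellow_mark 0.7 [310. 110.] [598. -13.  47.]
red_mark 0.97 [369. 110.] [606. -74.  47.]
red_mark 0.7 [297.  30.] [676.   6.  47.]
```

View pics/w1.png

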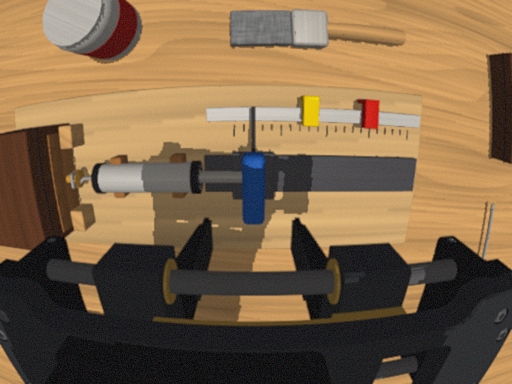

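Wrist view: the blue bar spans columns 243-265 and rows 153-223, and the pointer tip is at (252,107). The yellow clip is at (311,111), the red clip at (371,114), and the open fingers are below and either side of the bar. Now I'll convert these edges.

Run:
```python
from h import *
c=env.read_camera("wrist")
def pr(n,u,v,h): print(n,np.round([u,v]),np.round(fish(c,u,v,h),1))
for n,b in(("y",(295,85,330,135)),("r",(355,85,390,135)),("b",(235,140,275,230))):
    u,v=seg(c,n,b);h=92 if n=="b" else 47
    l,r=np.percentile(u,2),np.percentile(u,98);t,bo=np.percentile(v,1),np.percentile(v,99)
    print(n,len(u));pr("L",l-.5,v.mean(),h);pr("R",r+.5,v.mean(),h);pr("T",u.mean(),t,h);pr("Bo",u.mean(),bo,h)
im=c["color"]
for row in(112,122,132): 
    g=im[row,240:268].sum(1)/3; print(row,np.nonzero(g<90)[0]+240)
    k=np.nonzero(g<90)[0]+240
    if len(k): pr("ptr",k.mean(),row,54)
for (u,v) in((206,114),(420,121)): pr("rail",u,v,34)
```

```text
y 494
L [302. 111.] [596.5  -6.3  47. ]
R [318. 111.] [598.1 -22.1  47. ]
T [310.  96.] [611.6 -12.9  47. ]
Bo [310. 126.] [582.3 -15.6  47. ]
r 413
L [362. 113.] [601.2 -69.2  47. ]
R [378. 113.] [603.5 -85.9  47. ]
T [370. 100.] [615.8 -75.4  47. ]
Bo [370. 127.] [588.4 -78.7  47. ]
b 1516
L [240. 187.] [529.   46.8  92. ]
R [264. 187.] [530.4  27.3  92. ]
T [252. 153.] [558.8  39.   92. ]
Bo [252. 222.] [497.4  34.6  92. ]
112 [250 251 252]
ptr [251. 112.] [591.3  42.3  54. ]
122 [249 250 251 252 253]
ptr [251. 122.] [581.9  41.6  54. ]
132 [250 251 252 253]
ptr [252. 132.] [572.4  40.5  54. ]
rail [206 114] [586.   87.4  34. ]
rail [420 121] [ 603.3 -147.1   34. ]
```

>>> {"api": "jog_arm", "payload": {"motion": [[0,0,0,9,1,20,50],[0,0,0,0,0,25,50],[0,0,0,0,0,25,50],[0,0,0,0,0,20,50],[0,0,0,0,0,11,50],[0,0,0,0,0,0,50],[0,0,0,0,0,0,15],[0,0,0,0,0,0,15],[0,0,0,0,0,0,15],[0,0,0,0,0,0,15]]}}

```text
t: 4.25
eef_pos: [528.4, 37.1, 141.6]
tcp_rot: [3.141, -0.001, 0.072]
ft_force: [-0.8, -5.2, 2.9]
opening: 0.208
grip_force: 30.0
```

>>> {"api": "jog_arm", "payload": {"motion": [[0,0,0,0,0,0,10],[0,0,0,0,0,0,10]]}}

```text
t: 4.5
eef_pos: [528.4, 37.1, 141.6]
tcp_rot: [3.141, -0.001, 0.072]
ft_force: [-0.9, -5.8, 2.9]
opening: 0.207
grip_force: 30.0
```

Run:
```python
from h import *
c=env.read_camera("wrist");save(c,"w2.png")
s=env.state();print(s)
```

```text
{'t': 4.55, 'joints': array([-5.42520561e-02,  5.67242171e-01,  1.93611088e+00, -1.32667795e-03,
        6.37620802e-01,  1.44576127e+00]), 'qvel': array([-1.51502038e-03, -1.64268028e-03, -7.68184991e-04,  1.15851772e-03,
        2.00899546e-04,  8.54478052e-05]), 'tau': array([  2.90731966, -54.87420559, -15.50948918,   0.92523403,
        -0.16150387,   0.10235636]), 'eef_pos': array([528.45549974,  37.14549401, 141.56183725]), 'tcp_rot': array([ 3.14073129e+00, -5.14981468e-04,  7.18489796e-02]), 'ft_force': array([-0.82131388, -5.36295142,  1.62667778]), 'moment': array([-0.87555616,  0.12929406,  0.1428107 ]), 'grip_force': 29.99673843383789, 'opening': 0.20813494897700624}
```

View pics/w2.png

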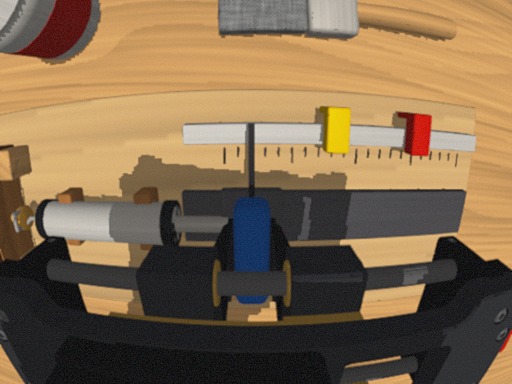

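The fingers hold the blue bar at (252,235), the opening is 19.8 mm and the grip force is 30 N. The pointer is at column 251, with the yellow clip at (338,130) and the red clip at (416,134). I'll draw about 56 mm to the yellow clip.

>>> {"api": "jog_arm", "payload": {"motion": [[0,0,0,0,4,0,10],[0,0,0,0,8,0,10],[0,0,0,0,9,0,10],[0,0,0,0,9,0,10],[0,0,0,0,9,0,10],[0,0,0,0,8,0,10],[0,0,0,0,6,0,10],[0,0,0,0,3,0,10],[0,0,0,0,0,0,10]]}}

```text
t: 5.68
eef_pos: [532.5, -18.0, 141.6]
tcp_rot: [-3.141, -0.001, 0.071]
ft_force: [0.9, 5.7, 3.9]
opening: 0.205
grip_force: 30.0
```

Run:
```python
from h import *
c=env.read_camera("wrist");save(c,"w3.png")
s=env.state();print(s["t"],s["eef_pos"],s["tcp_rot"],s["ft_force"],s["opening"],s["grip_force"])
for n in "yr":
    u,v=seg(c,n,(200,80,420,175)); print(n,len(u),u.min(),u.max(),v.min(),v.max(),np.round(fish(c,u.min()-.5,v.mean(),47),1),np.round(fish(c,u.max()+.5,v.mean(),47),1))
```

```text
5.725 [532.53083117 -17.8960162  141.57138901] [-3.14122186e+00 -8.75823835e-04  7.14343452e-02] [0.61500986 6.02249522 3.62523952] 0.20540352199235784 29.99796152114868
y 996 241 266 105 152 [598.4  -6.5  47. ] [599.6 -22.8  47. ]
r 1124 331 362 108 153 [601.2 -64.1  47. ] [603.8 -86.1  47. ]
```

View pics/w3.png

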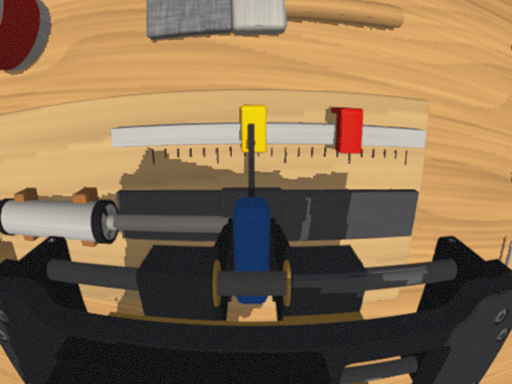

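The pointer is at column 251, inside the yellow clip (241-266) and about 1 mm short of its middle. The red clip is about 63 mm further on. I'll rest here for two seconds and then draw on.

>>> {"api": "jog_arm", "payload": {"motion": [[0,0,0,0,0,0,10],[0,0,0,0,0,0,10],[0,0,0,0,0,0,10],[0,0,0,0,0,0,10],[0,0,0,0,0,0,10],[0,0,0,0,0,0,10],[0,0,0,0,0,0,10],[0,0,0,0,0,0,10],[0,0,0,0,0,0,10],[0,0,0,0,0,0,10]]}}

```text
t: 6.98
eef_pos: [532.5, -17.8, 141.6]
tcp_rot: [-3.141, -0.001, 0.072]
ft_force: [-0.2, 7.2, 4.7]
opening: 0.21
grip_force: 30.0
```

>>> {"api": "jog_arm", "payload": {"motion": [[0,0,0,0,0,0,10],[0,0,0,0,0,0,10],[0,0,0,0,0,0,10],[0,0,0,0,0,0,10],[0,0,0,0,0,0,10],[0,0,0,0,0,0,10]]}}

```text
t: 7.72
eef_pos: [532.5, -17.8, 141.6]
tcp_rot: [-3.141, -0.001, 0.072]
ft_force: [0.2, 5.7, 4.9]
opening: 0.209
grip_force: 30.0
```

>>> {"api": "jog_arm", "payload": {"motion": [[0,0,0,0,4,0,10],[0,0,0,0,8,0,10],[0,0,0,0,10,0,10],[0,0,0,0,10,0,10],[0,0,0,0,10,0,10],[0,0,0,0,9,0,10],[0,0,0,0,6,0,10],[0,0,0,0,3,0,10],[0,0,0,0,2,0,10],[0,0,0,0,0,0,10]]}}

```text
t: 8.98
eef_pos: [537.1, -79.4, 141.6]
tcp_rot: [-3.141, -0.001, 0.071]
ft_force: [2.9, 9.8, 3.6]
opening: 0.208
grip_force: 30.0
```

Run:
```python
from h import *
c=env.read_camera("wrist");save(c,"w4.png")
s=env.state();print(s["t"],s["eef_pos"],s["tcp_rot"],s["ft_force"],s["opening"],s["grip_force"])
for n in "yr":
    u,v=seg(c,n,(140,80,420,175)); print(n,len(u),u.min(),u.max(),v.min(),v.max(),np.round(fish(c,u.min()-.5,v.mean(),47),1),np.round(fish(c,u.max()+.5,v.mean(),47),1))
```

```text
9.025 [537.05298478 -79.36052687 141.54485104] [-3.14089426e+00 -1.04237393e-03  7.14508154e-02] [2.93276238 9.99958581 4.03427836] 0.2078423833816446 29.99762535095215
y 1016 147 178 107 153 [597.8  -6.4  47. ] [598.6 -28.4  47. ]
r 958 245 269 105 152 [602.6 -70.5  47. ] [603.8 -86.1  47. ]
```

View pics/w4.png

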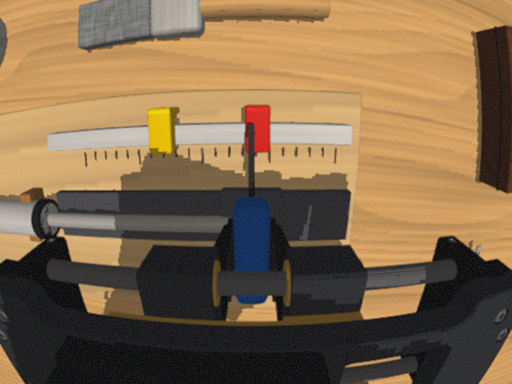

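The pointer is at column 251 and the red clip spans 245-269 (middle 257), so it is about 4 mm short. I'll draw on 3 mm and hold.

>>> {"api": "jog_arm", "payload": {"motion": [[0,0,0,0,1,0,10],[0,0,0,0,1,0,10],[0,0,0,0,1,0,10],[0,0,0,0,0,0,10],[0,0,0,0,0,0,10],[0,0,0,0,0,0,10],[0,0,0,0,0,0,10],[0,0,0,0,0,0,10],[0,0,0,0,0,0,10],[0,0,0,0,0,0,10]]}}

```text
t: 10.28
eef_pos: [537.3, -82.3, 141.6]
tcp_rot: [-3.141, -0.001, 0.072]
ft_force: [2.2, 9.8, 4.7]
opening: 0.207
grip_force: 30.0
```

Run:
```python
from h import *
c=env.read_camera("wrist")
s=env.state();print(s["t"],s["eef_pos"],s["ft_force"],s["opening"],s["grip_force"])
u,v=seg(c,"r",(140,80,420,175)); print(u.min(),u.max())
g=c["color"].sum(2)/3
for r in(138,146,160,170): k=np.nonzero(g[r,235:270]<50)[0]+235; print(r,k)
```

```text
10.325 [537.27344023 -82.28321491 141.53700703] [1.72381441 9.70807194 4.12394214] 0.2113457719619478 29.99751180410385
241 265
138 [251]
146 [249 250 251 252]
160 [249 250 251]
170 [250 251 252]
```

The pointer is at about column 251 and the red clip spans 241-265 (middle 253), so it is within about 2 mm of the middle, with 30 N grip and about 10 N against the spring.

```bash
python3 -c "
from cell import env
print(env.job_done())"
```

```text
the job is handed in; nothing more can be done
None
```

I handed the job in with the fingers still holding the blue bar, the pointer about 2 mm short of the red clip's middle, after a two-second rest at the yellow clip; the hand-in returned no verdict.

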